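# Turn a flat-edged disc against the jig bar and close its keeper

### The job

On the blue drilling jig, push the aluminium disc's stud with a fingertip to turn the disc on its pin until its flat lies flush along the yellow alignment bar, and press it home there with about 8 N, never more than 18 N, for a good second. Then let go and swing the keeper with the red knob over the disc as far as its stop. Leave the disc flat on the jig and flush to the bar, and leave the other things on the bench where they are.

Things in the scene. Friction and masses are not known exactly. Their poses are not given: they have to be found in the camera images.
- jig: Blue steel base plate, 200 (x) x 230 (y) x 15 mm thick, fixed to the bench. Origin at the centre of its underside, on the bench; z up. Its place and yaw on the bench change. On it stand the pin, the yellow bar and the keeper's post.
- bar: Yellow alignment bar on the jig, rigid, locked: 130 mm long, 20 thick, 20 high above the plate. It is set at a slightly different angle each time (up to 0.12 rad either way from the jig's axes). Its frame's origin is on the pin's axis at the plate's top; its face looks to its own -x and is the line x = +30.3 mm, from y = -101 to +29 mm in its frame.
- bar_face (a point): Point on the bar's face, halfway along it (x = 30.3, y = -36 mm in the bar's frame), 8 mm above the plate's top.
- pin (a point): Fixed steel pivot pin, 12 mm diameter, standing 18 mm above the plate's top, at x = +30, y = +26 mm in the jig's frame. The point is on its axis at the plate's top.
- disc: Loose aluminium disc, radius 50 mm, 16 mm thick, about 0.3 kg, lying on the plate (underside 15 mm above the bench), with one straight flat. It turns on the pin through an off-centre 13.6 mm hole; origin on the hole's axis at the underside. Its middle is at x -6, y -36 mm. Flush when its axes are parallel to the bar's; starts 0.75 to 1.75 rad clockwise of the jig's axes, seen from above.
- flat_mid (a point): Middle of the disc's flat, at half its thickness. The flat faces the disc's +x: the line x = +30 mm from y = -71 to -1 mm in its frame (69 mm long, 36 mm from the disc's middle); a red stripe on top runs along it.
- disc_middle (a point): Middle of the disc's round outline, on its top face, 31 mm above the bench.
- keeper_hinge (a point): Keeper's vertical hinge axis at the arm's underside, at x = +10, y = -88 mm in the jig's frame, 34 mm above the bench. The post below it is 24 mm in diameter.
- keeper_knob (a point): Top of the keeper's upright red knob, on its axis, 34 mm from the hinge. The knob is 16 mm in diameter and stands from 42 to 78 mm above the bench.
- tin: Bystander: grey paint tin, 76 mm diameter, 85 mm high, origin under its centre.
- sander: Bystander: cork and wood sanding block, 60 x 90 x 44 mm high, origin under its centre.
- jar: Bystander: white jar with a yellow cap, 60 mm diameter, 75 mm high, origin under its centre.
- wrench: Bystander: steel wrench, 160 mm long, lying flat; origin near the middle of its length, on the bench.
- keeper (a joint): Keeper: steel arm 16 mm wide, 34 to 42 mm above the bench (3 mm above the disc), 46 mm long from its hinge. Joint in rad, grows as the arm turns clockwise seen from above: starts at 0 to 0.3, clear of the disc; hard stop over the disc at 1.5. Hinge to knob points 3.14 rad minus the joint value, counter-clockwise from the jig's +x. Stiff (about 1.5 N at the knob), stays where left.
- stud_top (a point): Top of the upright steel stud fixed on the disc, on its axis, 59 mm above the bench: 14 mm diameter, 28 mm tall above the disc's top, at x = 0, y = -50 mm in the disc's frame. A fingertip pushing its side along the circle of 50 mm radius about the pin turns the disc (counter-clockwise to close). Only friction, under 4 N, resists until the flat meets the bar, a hard stop.
There are look-alikes about, which are no part of the job. There is more than one size of the disc; the job needs the smallest.

How it is judged (in metres and radians):
On the way, in this order (a step that is already met when the one before it is completed fails the run):
1. the disc is turned until its flat lies along the bar (within 0.025 rad and 2 mm) and is pressed against the bar with more than 4 N for 0.5 s (angle between the x axis of disc and the x axis of bar, either way round below 0.025 rad and x of flat_mid in the frame of bar above 0.0283 m and contact force between disc and bar above 4 N), for 0.5 s.
2. the keeper is swung over the disc to its stop (within 0.12 rad) (value of joint keeper above 1.38 rad), for 0.2 s.
At the end, for the whole second after the job is handed in: The disc lies flat on the jig (tilt under 0.03 rad), at rest, its flat along the bar within 0.025 rad and its flat's middle within 2 mm of the bar's face; the keeper is over the disc, within 0.12 rad of its stop, at rest (angle between the x axis of disc and the x axis of bar, either way round below 0.025 rad and x of flat_mid in the frame of bar above 0.0283 m and angle between disc's own z axis and vertical below 0.03 rad and linear speed of disc below 0.01 m/s and value of joint keeper above 1.38 rad and velocity of joint keeper below 0.05 rad/s); the robot touches nothing.
It fails at once if the disc is pressed against the bar with more than 18 N (contact force between disc and bar above 18 N).
It fails at once if the disc is pushed with more than 18 N by the fingers (contact force between the fingers and disc above 18 N).
It fails at once if the disc is tipped up (more than 0.12 rad) (angle between disc's own z axis and vertical above 0.12 rad).
It fails at once if a bystander is moved more than 15 mm (distance of any of tin, sander, jar, wrench from where it was at the start of the episode above 0.015 m).
It also fails if it takes over 58 s, if anything falls off the work surface, if the arm or the gripper's body presses on something with over 40 N, if the wrist force passes 120 N, or if a joint passes its speed limit or range.

### The arm

A 6-joint arm with a two-finger parallel gripper is mounted at the origin on the work surface. World frame = base frame: x ahead of the robot, y to its left, z up, the work surface at z = 0. Lengths are in mm, angles in rad, forces in N, time in s.
With the tool pointing down it reaches from about 350 to 875 mm from the base axis. Payload 4.2 kg.
Tool frame: the origin (TCP) lies midway between the tips of the shut fingers; the grasp point (between the pads) lies 19 mm behind it (arm.tcp_to_grasp is the distance from the TCP to the grasp point, in mm); z points along the fingers, y is the line along which they close (so a half turn about z gives the same grasp; the last joint's range is limited). The gripper opens to 85 mm and grips with 20 to 120 N. Pads are 22 mm wide; open, the fingers measure 114 mm over their backs; the gripper's body (76 mm by 85 mm) begins 54 mm behind the grasp point. The pads swing forward as they close: fully open they stand 13 mm farther back than shut.
Start: joints at [1.474, 0.385, 0.008, 0, -1.194, -0.259], TCP at [217.68, 585.845, 192.212] pointing down, gripper open.
Joint ranges: [-3.14, 3.14], [-1.21, 2.06], [-1.07, 1.41], [-3.16, 2.05], [-2.99, -0.16], [-3.1, 3.1]. Speed limits (rad/s): [2.79, 2.79, 3.14, 3.14, 3.14, 3.14].

### API

Orientations are given as a unit quaternion [x, y, z, w].
In Python, from bench import arm, imaging, job, models gives the robot as it stands.
- The arm moves only by the tool arm_command, never from a script. Its argument "rows" is a list of rows, each an object with "grip": the opening, from 0 (shut) to 1 (fully open); "linear": the shift along the tool's x, y, z in mm, a list of three; "rot": the turn, a rotation vector about the tool's x, y, z in rad, a list of three. In form: [{"grip": grip, "linear": [tx, ty, tz], "rot": [rx, ry, rz]}, ...]. A call has 1 to 10 rows; each row is the pose to reach, as a shift and turn from the pose commanded when the call began, along the tool's axes at that moment; what a row does not reach only later rows make up. A row lasts 1/8 s, in which the tool goes at most 62.5 mm and 10.7 degrees, less where a joint would pass 70% of its speed; a pose out of reach is approached as far as the arm can. A call with a gripper value outside its range is refused whole. The fingers move at their own pace and stop on an object; the grip force is fixed at half the most. Time passes only in rows, so rows that repeat a pose let the fingers close. It gives the time, the measured TCP pose, the force, the opening and the grip force at its end, in the units of the state.
- arm.read_state(): the state, without advancing time (a new reading comes with each control period).
- imaging.get_image(name): name is "side" or "top"; returns a dict with "frame" (480x640x3 uint8, red, green, blue), "fx", "fy", "cx", "cy" (pixels), "extrinsics" (4x4, takes a point from world to camera coordinates). Camera axes: x right, y down, z forward; pixel columns grow to the right and rows downward; lengths in mm; the calibration is good to about 2 mm. A picture is of the moment at which its call begins. There is no depth.
- job.job_done(): hands the job in; it is judged then, once.
Trained networks look in a picture, given as the dict that the camera call returned (one of the last four; its "shot" number tells which), for a name from the list of things; names that differ only in an ending like _2 or _b are one class to them, and where a whole thing is asked for, a point or a joint stands for the part that bears it (a point fixed in the world has none). Each returns a list of dicts, best first, with "score" (0 to 1); they miss things now and then, are a little off and sometimes report something else, mostly with a low value. They report only what shows in the picture. A call takes as long as a camera call. They do not tell look-alikes from the thing itself.
- models.spot_in(picture, query): "rect" ([left, top, right, bottom] in pixels, round what is visible of it).
- models.tip_of(picture, query): "pixel" ([column, row] in pixels: a listed point, or the origin of a listed thing).
The state is a dict: "clock": time; "joints": joint angles; "joint_vel": joint speeds; "joint_efforts": joint torques, N m; "position": TCP position; "ee_rot": TCP orientation; "contact_force": force on the tool from outside, world axes, zero at the start; "wrist_torque": the same for the moment, N m; "gripper_width": finger opening in mm; "grasp_force": force on a finger pad.
Only numpy, scipy, OpenCV 4.12 (cv2) and the standard library are available. Lean on these libraries where they do the work, as an engineer would, in place of code of your own. Each camera call takes 0.05 s, during which the arm holds its last target. There are 200 camera calls.

## Working session

There is one attempt and no reset: what is moved stays moved. The work goes in short steps, Python scripts to look and compute and a tool call to move; the robot and the scene stay as the last step left them, time stands still between calls to the robot, and variables do not carry over. Pictures are saved under pics/ and viewed, at most 10 in all, crops included, and the job is handed in when it is done.

Besides the shell and the picture viewer there is one more tool, called after "Call:" by a JSON object that holds its "name" and its "arguments". arm_command: Moves the arm, as the interface text tells. Its arguments: {"type":"object","properties":{"rows":{"type":"array"}},"required":["rows"]}

```bash
mkdir -p pics; ls; python3 - <<'E'
from bench import arm, imaging, models
import cv2, numpy as np
s=arm.read_state(); print(s)
for n in ["top","side"]:
    p=imaging.get_image(n); cv2.imwrite(f"pics/{n}0.png",p["frame"][:,:,::-1])
    print(n,p["fx"],p["fy"],p["cx"],p["cy"],np.array(p["extrinsics"]).round(4).tolist())
    for q in ["stud_top","keeper_hinge","keeper_knob","disc_middle","flat_mid","pin","bar_face"]:
        print(q,[(np.round(d["pixel"],1).tolist(),round(d["score"],2)) for d in models.tip_of(p,q)])
    for q in ["jig","tin","sander","jar","wrench","disc"]:
        print(q,[(np.round(d["rect"]).tolist(),round(d["score"],2)) for d in models.spot_in(p,q)])
E
```

```text
pics
{'clock': 0.0, 'joints': array([ 1.47362846e+00,  3.85534192e-01,  6.58497661e-03, -5.13790103e-04,
       -1.19398327e+00, -2.58607052e-01]), 'joint_vel': array([-5.63431729e-05, -2.08144371e-03,  1.18523997e-03, -7.32513917e-04,
       -6.98508881e-04, -8.33631428e-04]), 'joint_efforts': array([-8.65307766e-05, -3.92287052e+01,  1.88397503e+01,  4.18621883e+00,
       -4.65875346e-03, -6.78794034e-07]), 'position': array([217.44025536, 585.22368729, 191.11699306]), 'ee_rot': array([ 9.84202339e-01, -1.77043945e-01, -1.51871930e-04,  1.08385411e-03]), 'contact_force': array([ 0.11125001, -0.26601013,  0.20948519]), 'wrist_torque': array([ 0.05840683, -0.01189612,  0.01152586]), 'grasp_force': 0.0, 'gripper_width': 85.45661048972386}
top 587.9091539653883 587.9091539653883 325.5287848548843 229.96965350298805 [[0.0318, -0.9995, 0.0001, 18.9142], [-0.9732, -0.031, -0.2279, 577.0377], [0.2278, 0.0072, -0.9737, 1038.6692], [0.0, 0.0, 0.0, 1.0]]
stud_top [([355.0, 274.2], 0.86), ([237.6, 165.4], 0.73), ([276.6, 344.6], 0.7)]
keeper_hinge [([420.0, 268.8], 0.62), ([363.8, 258.7], 0.3
[... 1194 characters left out ...]
_middle [([289.8, 285.3], 0.81), ([377.9, 211.7], 0.66), ([208.6, 237.7], 0.58), ([279.9, 274.6], 0.32), ([282.2, 238.5], 0.31), ([437.8, 380.5], 0.29)]
flat_mid [([399.4, 213.2], 0.92), ([232.0, 237.2], 0.83), ([283.0, 304.6], 0.64)]
pin [([310.0, 301.4], 0.87), ([293.0, 285.5], 0.74)]
bar_face [([330.2, 310.7], 0.71)]
jig [([222.0, 266.0, 366.0, 380.0], 0.63)]
tin [([257.0, 193.0, 308.0, 253.0], 0.65)]
sander [([368.0, 234.0, 417.0, 283.0], 0.59)]
jar [([256.0, 398.0, 308.0, 472.0], 0.61), ([224.0, 269.0, 368.0, 378.0], 0.51)]
wrench [([381.0, 366.0, 496.0, 393.0], 0.66)]
disc [([260.0, 270.0, 322.0, 311.0], 0.96), ([168.0, 219.0, 243.0, 271.0], 0.84), ([343.0, 196.0, 407.0, 238.0], 0.57)]
```

```bash
python3 - <<'E'
import cv2
t=cv2.imread("pics/top0.png"); s=cv2.imread("pics/side0.png")
cv2.imwrite("pics/a.png",cv2.resize(t[205:345,300:460],None,fx=4,fy=4,interpolation=cv2.INTER_CUBIC))
cv2.imwrite("pics/b.png",cv2.resize(s[255:390,215:375],None,fx=4,fy=4,interpolation=cv2.INTER_CUBIC))
E
```

```text
(no output)
```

View pics/top0.png

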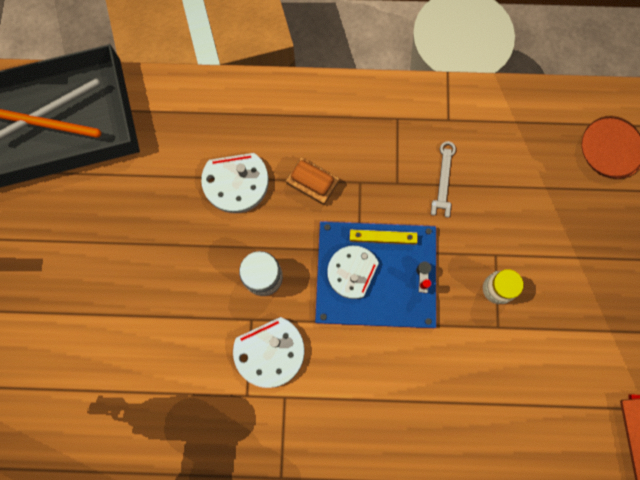

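View pics/a.png

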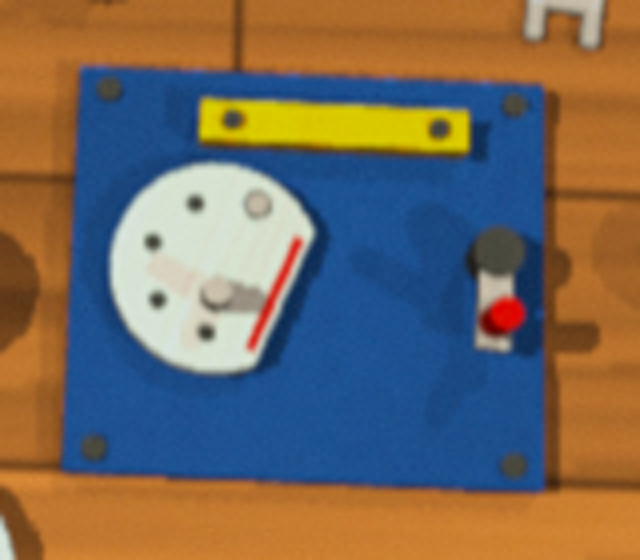

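View pics/b.png

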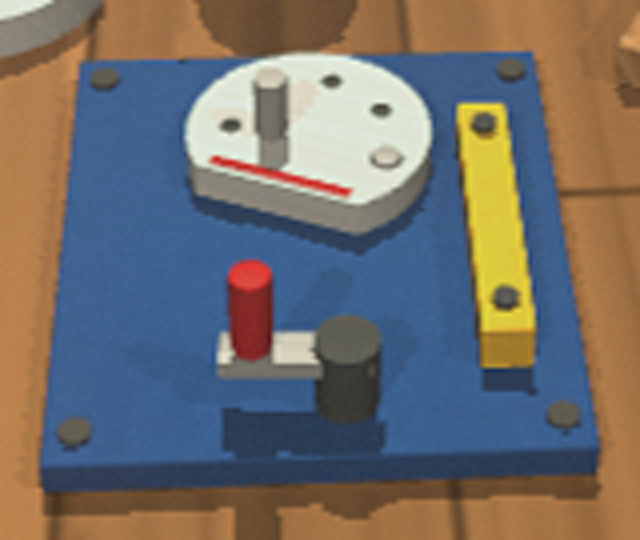

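```bash
cat > geo.py <<'E'
import numpy as np
from scipy.optimize import least_squares
def proj(p,P):
    E=np.array(p["extrinsics"]); q=np.atleast_2d(P)@E[:3,:3].T+E[:3,3]
    return np.c_[p["fx"]*q[:,0]/q[:,2]+p["cx"],p["fy"]*q[:,1]/q[:,2]+p["cy"]]
def R(a): return np.array([[np.cos(a),-np.sin(a)],[np.sin(a),np.cos(a)]])
def pts(v):
    x,y,yaw,b,d,k=v; o=np.array([x,y]); J=lambda q:o+R(yaw)@np.array(q)
    pin=J([30,26]); f=lambda a,q:pin+R(a)@np.array(q); h=J([10,-88])
    P={}
    for i in(-1,1):
        for j in(-1,1): P[f"j{i}{j}"]=[*J([100*i,115*j]),15]
    for n,q in {"bFL":(30.3,29),"bFR":(50.3,29),"bNR":(50.3,-101),"bNL":(30.3,-101)}.items(): P[n]=[*f(b,q),35]
    P["pin"]=[*pin,33]; P["stud"]=[*f(d,(0,-50)),59]; P["mid"]=[*f(d,(-6,-36)),31]; P["flat"]=[*f(d,(30,-36)),23]
    a=yaw+np.pi-k; P["knob"]=[*(h+34*np.array([np.cos(a),np.sin(a)])),78]; P["hinge"]=[*h,34]
    return P
def fit(obs,v0):
    def res(v):
        P=pts(v); return np.concatenate([(proj(c,P[n])[0]-px) for c,n,px in obs])
    r=least_squares(res,v0,loss="soft_l1",f_scale=1.0); return r.x,res(r.x).reshape(-1,2)
E
python3 - <<'E'
from geo import *; from bench import imaging
T=imaging.get_image("top"); S=imaging.get_image("side")
for p in(T,S):
    E=np.array(p["extrinsics"]); print("cam",(-E[:3,:3].T@E[:3,3]).round())
t=lambda x,y:np.array([x/4+300,y/4+205]); s=lambda x,y:np.array([x/4+215,y/4+255])
obs=[(T,"j11",t(80,67)),(T,"j1-1",t(545,87)),
(S,"j-11",s(80,62)),(S,"j11",s(533,53)),(S,"j1-1",s(598,448)),(S,"j-1-1",s(45,467)),
(S,"bFL",s(458,104)),(S,"bFR",s(504,103)),(S,"bNR",s(533,328)),(S,"bNL",s(480,332)),
(T,"bFR",t(202,97)),(T,"bNR",t(470,108)),
(T,"pin",t(258,202)),(S,"pin",s(386,156)),(T,"stud",t(217,285)),(S,"stud",s(270,76)),
(S,"knob",s(251,269)),(T,"knob",t(510,314)),(T,"flat",[369.2,279.5]),(S,"flat",[283,304.6]),(T,"mid",[355,267.9]),(S,"mid",[289.8,285.3])]
v,r=fit(obs,[470,-60,0,0,-1,0.1]); print(v.round(3).tolist())
for o,q in zip(obs,r): print("T" if o[0] is T else "S",o[1],q.round(1))
for n,q in pts(v).items(): print(n,np.round(q,1))
E
```

```text
cam [ 324.   29. 1143.]
cam [ 488. -709.  617.]
[506.573, -65.864, -0.009, -0.018, -2.008, 0.077]
T j11 [ 0.5 -1.5]
T j1-1 [ 0.6 -1.8]
S j-11 [-0.9 -1. ]
S j11 [-0.4 -1.4]
S j1-1 [ 0.5 -0.3]
S j-1-1 [-2.3 -0.1]
S bFL [-0.8 -0.5]
S bFR [-0.3 -0.5]
S bNR [0.2 0.1]
S bNL [-0.2 -0.5]
T bFR [ 0.7 -0.5]
T bNR [ 0.9 -0. ]
T pin [ 0.7 -0.3]
S pin [-0.3 -0.6]
T stud [ 0.1 -0.1]
S stud [-0.  -0.6]
S knob [-0.7  0.4]
T knob [-0.4 -1.4]
T flat [1.5 0. ]
S flat [ 0.3 -0.7]
T mid [-1.   2.6]
S mid [2.3 1.3]
j-1-1 [ 405.5 -179.9   15. ]
j-11 [407.7  50.1  15. ]
j1-1 [ 605.5 -181.8   15. ]
j11 [607.6  48.2  15. ]
bFL [567.6 -11.7  35. ]
bFR [587.6 -12.1  35. ]
bNR [ 585.3 -142.    35. ]
bNL [ 565.3 -141.7   35. ]
pin [536.8 -40.1  33. ]
stud [491.5 -19.   59. ]
mid [506.7 -19.5  31. ]
flat [491.5 -52.1  23. ]
knob [ 481.9 -151.    78. ]
hinge [ 515.8 -154.    34. ]
```

The disc in question is the small one (top view 353,272, about 50 px across) on the blue jig. The look-alikes at (235,181) and (269,352) are about 68 px and lie on the bench. The enlarged crop confirms the pin, the stud and the red stripe facing down-right. Next I move to a point behind the stud with the fingers shut.

Call:
{"name": "arm_command", "arguments": {"rows": [{"grip":0,"linear":[470,437,52],"rot":[0,0,1.66]},{"grip":0,"linear":[470,437,52],"rot":[0,0,1.66]},{"grip":0,"linear":[470,437,52],"rot":[0,0,1.66]},{"grip":0,"linear":[470,437,52],"rot":[0,0,1.66]},{"grip":0,"linear":[470,437,52],"rot":[0,0,1.66]},{"grip":0,"linear":[470,437,52],"rot":[0,0,1.66]},{"grip":0,"linear":[470,437,52],"rot":[0,0,1.66]},{"grip":0,"linear":[470,437,52],"rot":[0,0,1.66]},{"grip":0,"linear":[470,437,52],"rot":[0,0,1.66]},{"grip":0,"linear":[470,437,52],"rot":[0,0,1.66]}]}}

```text
clock: 2.75
position: [498.5, 27.5, 142.1]
ee_rot: [-0.533, 0.846, -0.0, 0.001]
contact_force: [1.2, 0.7, 0.3]
gripper_width: -0.0
grasp_force: 0.0
```

```bash
cat >> geo.py <<'E'
from scipy.spatial.transform import Rotation as Ro
def plan(s,targets):
    """targets: [x,y,z,yaw_deg of tool x]; prints rows relative to the present pose"""
    q=Ro.from_quat(s["ee_rot"]); p=np.array(s["position"]); 
    for x,y,z,w in targets:
        a=np.radians(w); g=Ro.from_matrix([[np.cos(a),np.sin(a),0],[np.sin(a),-np.cos(a),0],[0,0,-1]])
        print((q.inv().apply(np.array([x,y,z])-p)).round(1).tolist(),(q.inv()*g).as_rotvec().round(3).tolist())
def yaw(s): return np.degrees(np.arctan2(*Ro.from_quat(s["ee_rot"]).as_matrix()[[1,0],0]))
E
python3 - <<'E'
from geo import *; from bench import arm
s=arm.read_state(); print(s["clock"],s["position"].round(1),yaw(s),s["contact_force"],s["joints"].round(2),s["gripper_width"])
plan(s,[[506.3,12.7,130,-115],[506.3,12.7,38,-115]])
E
```

```text
2.75 [498.5  27.5 142.1] -115.52754935583928 [1.15735481 0.7268053  0.30318712] [ 0.38  0.22 -0.37  0.   -0.98 -0.83] -0.007996418309009865
[10.0, -13.4, 12.1] [-0.001, 0.001, -0.009]
[10.1, -13.3, 104.1] [-0.001, 0.001, -0.009]
```

Call:
{"name": "arm_command", "arguments": {"rows": [{"grip":0,"linear":[10,-13,60],"rot":[0,0,0]},{"grip":0,"linear":[10,-13,60],"rot":[0,0,0]},{"grip":0,"linear":[10,-13,60],"rot":[0,0,0]},{"grip":0,"linear":[10,-13,60],"rot":[0,0,0]}]}}

```text
clock: 3.25
position: [506.4, 16.0, 83.9]
ee_rot: [-0.534, 0.845, -0.001, 0.002]
contact_force: [-0.1, -0.2, 0.0]
gripper_width: -0.1
grasp_force: 0.0
```

```bash
python3 - <<'E'
from geo import *; from bench import arm,imaging; import cv2
s=arm.read_state(); print(s["clock"],s["position"].round(1),yaw(s),s["contact_force"],s["joints"].round(2))
plan(s,[[506.3,12.7,38,-115]])
p=imaging.get_image("side"); cv2.imwrite("pics/c.png",cv2.resize(p["frame"][200:390,215:375,::-1],None,fx=3,fy=3,interpolation=cv2.INTER_CUBIC))
E
```

```text
3.25 [506.4  16.   83.9] -115.37977831545635 [-0.06573129 -0.24638268  0.03116116] [ 0.35  0.29 -0.43  0.   -0.84 -0.8 ]
[3.1, -1.1, 45.9] [-0.003, 0.003, -0.007]
```

View pics/c.png

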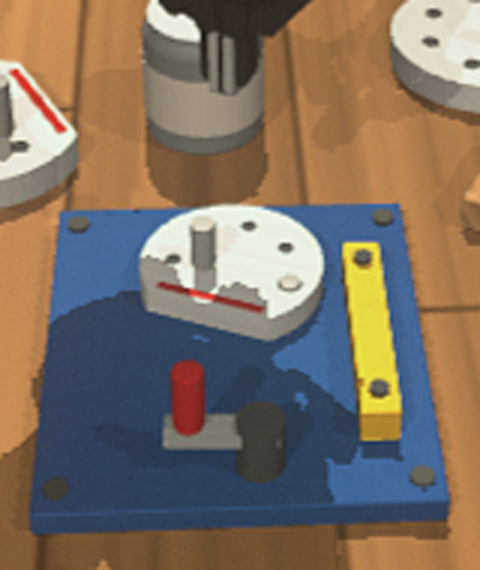

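Call:
{"name": "arm_command", "arguments": {"rows": [{"grip":0,"linear":[2,-1,20],"rot":[0,0,0]},{"grip":0,"linear":[2,-1,35],"rot":[0,0,0]},{"grip":0,"linear":[2,-1,45],"rot":[0,0,0]},{"grip":0,"linear":[2,-1,45],"rot":[0,0,0]},{"grip":0,"linear":[2,-1,45],"rot":[0,0,0]}]}}

```text
clock: 3.92
position: [505.7, 12.8, 37.5]
ee_rot: [-0.534, 0.846, -0.0, 0.001]
contact_force: [-0.4, 0.2, -0.7]
gripper_width: -0.1
grasp_force: 0.0
```

```bash
python3 - <<'E'
from geo import *; from bench import arm
s=arm.read_state(); print(s["clock"],s["position"].round(1),yaw(s),s["contact_force"].round(2))
# arc: finger centre 18 mm behind stud, stud at polar angle th about pin
def tgt(th,back=18):
    t=np.radians(th); c=np.array([536.8,-40.1])+50*np.array([np.cos(t),np.sin(t)])
    c-=back*np.array([-np.sin(t),np.cos(t)]); return [*c,38,th+90-360]
plan(s,[tgt(155,22),tgt(155,18)]+[tgt(155+k) for k in range(5,45,5)])
E
```

```text
3.925 [505.7  12.8  37.5] -115.46453551998758 [-0.37  0.23 -0.68]
[12.8, -0.7, -0.5] [-0.001, 0.001, -0.008]
[16.8, -0.7, -0.5] [-0.001, 0.001, -0.008]
[21.2, 0.6, -0.5] [-0.001, 0.001, -0.095]
[25.8, 1.6, -0.5] [-0.001, 0.001, -0.183]
[30.4, 2.2, -0.5] [-0.001, 0.001, -0.27]
[35.0, 2.3, -0.5] [-0.001, 0.001, -0.357]
[39.6, 2.0, -0.5] [-0.001, 0.001, -0.444]
[44.2, 1.4, -0.5] [-0.001, 0.001, -0.532]
[48.7, 0.3, -0.5] [-0.002, 0.001, -0.619]
[53.1, -1.1, -0.5] [-0.002, 0.001, -0.706]
```

Call:
{"name": "arm_command", "arguments": {"rows": [{"grip":0,"linear":[6,-0.5,-0.5],"rot":[0,0,0]},{"grip":0,"linear":[10,-0.5,-0.5],"rot":[0,0,0]},{"grip":0,"linear":[12,-0.5,-0.5],"rot":[0,0,0]},{"grip":0,"linear":[13.5,-0.5,-0.5],"rot":[0,0,0]},{"grip":0,"linear":[15,-0.5,-0.5],"rot":[0,0,0]},{"grip":0,"linear":[16.5,-0.3,-0.5],"rot":[0,0,0]},{"grip":0,"linear":[18,-0.3,-0.5],"rot":[0,0,-0.03]},{"grip":0,"linear":[19.5,0,-0.5],"rot":[0,0,-0.06]},{"grip":0,"linear":[21,0.5,-0.5],"rot":[0,0,-0.095]},{"grip":0,"linear":[21,0.5,-0.5],"rot":[0,0,-0.095]}]}}

```text
clock: 5.18
position: [495.5, -6.4, 37.3]
ee_rot: [-0.573, 0.819, 0.0, 0.0]
contact_force: [-0.3, 1.0, -0.1]
gripper_width: -0.1
grasp_force: 0.0
```

```bash
cat >> geo.py <<'E'
def tgt(th,back=18,z=38):
    t=np.radians(th); c=np.array([536.8,-40.1])+50*np.array([np.cos(t),np.sin(t)])
    c-=back*np.array([-np.sin(t),np.cos(t)]); return [*c,z,th+90-360]
E
python3 - <<'E'
from geo import *; from bench import arm,imaging,models
s=arm.read_state(); print(s["clock"],s["position"].round(1),yaw(s),s["contact_force"].round(2))
for n in("side","top"):
    p=imaging.get_image(n)
    print(n,[(np.round(d["pixel"],1).tolist(),round(d["score"],2)) for d in models.tip_of(p,"stud_top")])
plan(s,[tgt(155+k) for k in range(5,50,5)])
E
```

```text
5.175 [495.5  -6.4  37.3] -110.03420801287415 [-0.32  1.04 -0.07]
side [([280.0, 272.8], 0.75), ([211.5, 226.3], 0.72), ([386.1, 199.3], 0.59)]
top [([239.0, 164.8], 0.97), ([273.1, 342.0], 0.8), ([354.5, 276.1], 0.6), ([369.5, 279.3], 0.19)]
[-0.4, -0.4, -0.7] [0.0, 0.0, -0.001]
[4.0, 1.0, -0.7] [0.0, 0.0, -0.088]
[8.5, 2.0, -0.7] [0.0, 0.0, -0.175]
[13.1, 2.6, -0.7] [0.0, 0.0, -0.262]
[17.7, 2.7, -0.7] [0.0, 0.0, -0.35]
[22.4, 2.5, -0.7] [0.0, 0.0, -0.437]
[27.0, 1.9, -0.7] [0.0, 0.0, -0.524]
[31.5, 0.9, -0.7] [0.0, 0.0, -0.611]
[35.9, -0.5, -0.7] [0.0, 0.0, -0.699]
```

Call:
{"name": "arm_command", "arguments": {"rows": [{"grip":0,"linear":[1.5,0.3,-0.7],"rot":[0,0,-0.04]},{"grip":0,"linear":[4,1,-0.7],"rot":[0,0,-0.088]},{"grip":0,"linear":[6.2,1.5,-0.7],"rot":[0,0,-0.13]},{"grip":0,"linear":[8.5,2,-0.7],"rot":[0,0,-0.175]},{"grip":0,"linear":[10.8,2.4,-0.7],"rot":[0,0,-0.22]},{"grip":0,"linear":[13.1,2.6,-0.7],"rot":[0,0,-0.262]},{"grip":0,"linear":[15.4,2.7,-0.7],"rot":[0,0,-0.306]},{"grip":0,"linear":[17.7,2.7,-0.7],"rot":[0,0,-0.35]},{"grip":0,"linear":[20,2.6,-0.7],"rot":[0,0,-0.394]},{"grip":0,"linear":[22.4,2.5,-0.7],"rot":[0,0,-0.437]}]}}

```text
clock: 6.62
position: [485.6, -26.5, 38.0]
ee_rot: [0.738, -0.675, 0.0, -0.0]
contact_force: [-0.2, 0.0, 0.2]
gripper_width: 0.0
grasp_force: 0.0
```

```bash
python3 - <<'E'
from geo import *; from bench import arm,imaging,models; import cv2
s=arm.read_state(); print(s["clock"],s["position"].round(1),yaw(s),s["contact_force"].round(2))
p=imaging.get_image("side"); cv2.imwrite("pics/d.png",cv2.resize(p["frame"][200:390,215:375,::-1],None,fx=3,fy=3,interpolation=cv2.INTER_CUBIC))
plan(s,[tgt(th) for th in range(180,230,5)])
E
```

```text
6.625 [485.6 -26.5  38. ] -84.93037131812366 [-0.2   0.02  0.16]
[-4.3, -1.6, -0.0] [-0.0, 0.0, 0.088]
[0.0, 0.1, -0.0] [-0.0, 0.0, 0.001]
[4.4, 1.5, -0.0] [-0.0, 0.0, -0.086]
[9.0, 2.5, -0.0] [-0.0, 0.0, -0.173]
[13.6, 3.1, -0.0] [-0.0, -0.0, -0.261]
[18.2, 3.3, -0.0] [-0.0, -0.0, -0.348]
[22.8, 3.1, -0.0] [-0.0, -0.0, -0.435]
[27.4, 2.5, -0.0] [-0.0, -0.0, -0.522]
[31.9, 1.5, -0.0] [-0.0, -0.0, -0.61]
[36.4, 0.0, -0.0] [-0.0, -0.0, -0.697]
```

View pics/d.png

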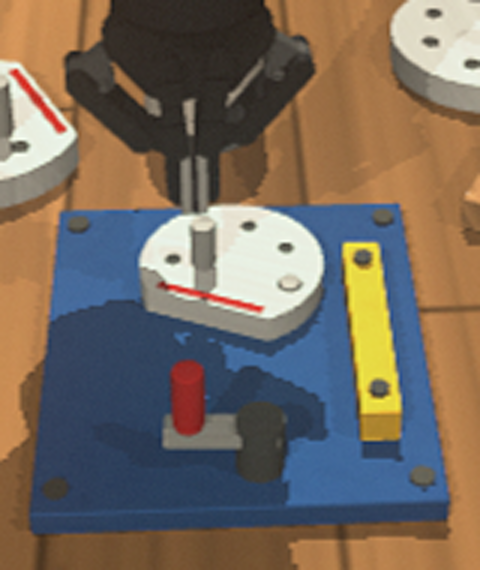

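```bash
python3 - <<'E'
from geo import *; from bench import arm,imaging,models; import cv2
s=arm.read_state()
for n in("side","top"):
    p=imaging.get_image(n); print(n,proj(p,[s["position"],[491.5,-19,59],[491.5,-19,31]]).round(1))
    if n=="top":
        f=p["frame"].copy()
        cv2.imwrite("pics/e.png",cv2.resize(f[205:345,300:460,::-1],None,fx=4,fy=4,interpolation=cv2.INTER_CUBIC))
    for q in["stud_top","flat_mid"]: print(q,[(np.round(d["pixel"],1).tolist(),round(d["score"],2)) for d in models.tip_of(p,q)])
E
```

```text
side [[279.  286.6]
 [282.5 273.4]
 [282.8 286.7]]
stud_top [([212.9, 226.9], 0.97), ([280.4, 273.7], 0.86), ([389.2, 200.4], 0.76)]
flat_mid [([398.5, 210.1], 0.86), ([286.4, 306.1], 0.8), ([231.2, 236.3], 0.59)]
top [[357.8 281.2]
 [354.3 276.1]
 [353.6 278.4]]
stud_top [([238.4, 165.4], 0.8), ([355.6, 278.0], 0.76)]
flat_mid [([230.7, 158.6], 0.75)]
```

View pics/e.png

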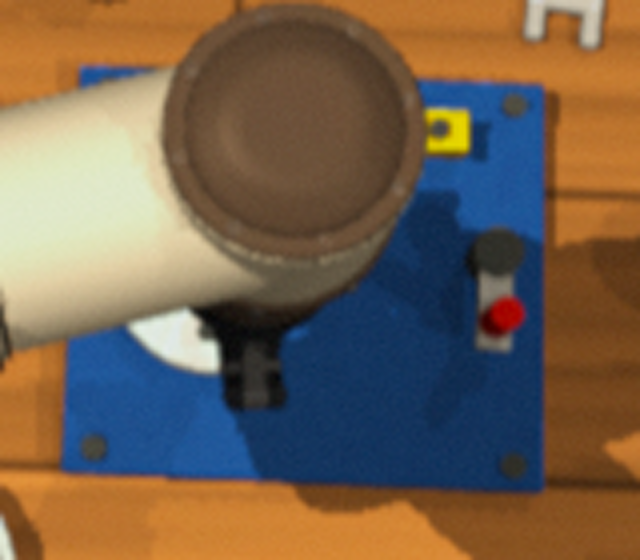

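```bash
python3 - <<'E'
from geo import *; from bench import arm,imaging,models; import cv2
s=arm.read_state(); print(s["clock"],s["position"])
p=imaging.get_image("side"); print(proj(p,[[506.4,16,83.9],[506.4,16,103.9],s["position"],s["position"]+[0,0,20],s["position"]+[0,0,40]]).round(1))
cv2.imwrite("pics/f.png",cv2.resize(p["frame"][220:320,225:345,::-1],None,fx=6,fy=6,interpolation=cv2.INTER_CUBIC))
E
```

```text
6.975 [485.61449258 -26.3957804   37.94367528]
[[290.9 247.8]
 [290.8 237.9]
 [279.1 286.5]
 [278.9 276.9]
 [278.6 267.1]]
```

View pics/f.png

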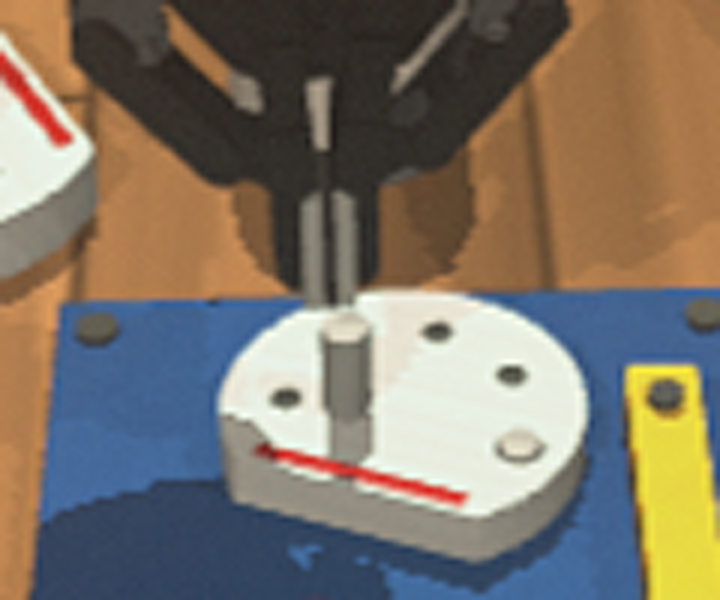

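```bash
python3 - <<'E'
from geo import *; from bench import arm,imaging; import cv2
S=imaging.get_image("side");T=imaging.get_image("top")
def tri(a,b):
    r=least_squares(lambda P:np.r_[proj(S,P)[0]-a,proj(T,P)[0]-b],[450,-20,100]); return r.x.round(1),r.fun.round(1)
for a,b in [((239,227),(363,305)),((239,234),(363,307)),((242,236),(363,305))]: print(tri(a,b))
p=arm.read_state()["position"]
for h in(0,20,32,50,80,100): print(h,proj(S,p+[0,0,h])[0].round(1),proj(T,p+[0,0,h])[0].round(1), proj(T,p+[-45,0,h])[0].round(1))
cv2.imwrite("pics/g.png",np.hstack([cv2.resize(S["frame"][150:290,200:340,::-1],None,fx=4,fy=4),]))
E
```

```text
(array([428.4, -30. , 158.5]), array([-0.2,  0. , -0. , -0.2]))
(array([427.1, -30.7, 146.2]), array([-0.6,  0.1, -0.1, -0.7]))
(array([431.1, -30.8, 142.5]), array([-0.7,  0.1, -0.1, -0.8]))
0 [279.1 286.5] [357.7 281.1] [357.2 304.9]
20 [278.8 276.9] [358.2 279.5] [357.8 303.8]
32 [278.7 271.1] [358.6 278.6] [358.1 303.1]
50 [278.4 262.1] [359.1 277.1] [358.7 302. ]
80 [278.  246.7] [360.1 274.6] [359.6 300.2]
100 [277.7 236. ] [360.7 272.8] [360.3 298.8]
```

View pics/g.png

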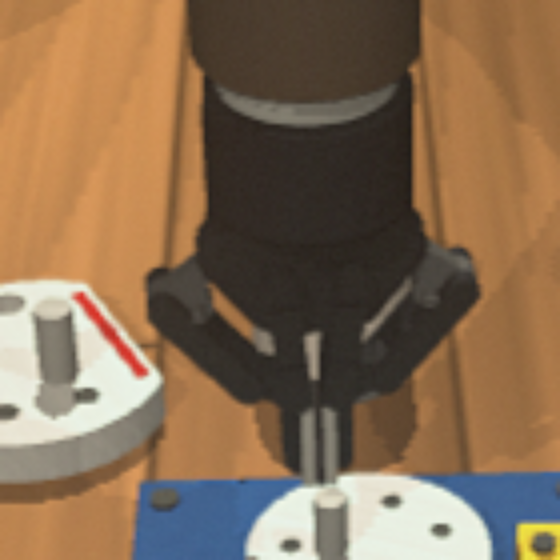

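The pictures agree in x and y, but they put the tips about 30 mm higher than the reported TCP, so the fingers passed over the stud. I back off behind the stud, lower carefully and check again.

```bash
python3 - <<'E'
from geo import *; from bench import arm
plan(arm.read_state(),[tgt(155,36),tgt(155,36,18)])
E
```

```text
[-38.1, -24.6, -0.1] [0.0, 0.0, 0.523]
[-38.1, -24.6, 19.9] [0.0, 0.0, 0.523]
```

Call:
{"name": "arm_command", "arguments": {"rows": [{"grip":0,"linear":[-20,-12,0],"rot":[0,0,0.18]},{"grip":0,"linear":[-38,-24.5,0],"rot":[0,0,0.36]},{"grip":0,"linear":[-38,-24.5,0],"rot":[0,0,0.523]},{"grip":0,"linear":[-38,-24.5,0],"rot":[0,0,0.523]},{"grip":0,"linear":[-38,-24.5,3],"rot":[0,0,0.523]},{"grip":0,"linear":[-38,-24.5,6],"rot":[0,0,0.523]},{"grip":0,"linear":[-38,-24.5,9],"rot":[0,0,0.523]},{"grip":0,"linear":[-38,-24.5,12],"rot":[0,0,0.523]},{"grip":0,"linear":[-38,-24.5,14],"rot":[0,0,0.523]},{"grip":0,"linear":[-38,-24.5,14],"rot":[0,0,0.523]}]}}

```text
clock: 8.38
position: [506.5, 13.5, 23.7]
ee_rot: [-0.537, 0.843, 0.0, -0.0]
contact_force: [-0.4, -1.0, 0.5]
gripper_width: -0.0
grasp_force: 0.0
```

```bash
python3 - <<'E'
from geo import *; from bench import arm,imaging; import cv2
s=arm.read_state(); print(s["clock"],s["position"].round(1),yaw(s),s["contact_force"].round(2),s["wrist_torque"].round(2))
p=imaging.get_image("side"); 
for h in(0,10,20,30): print(h,((proj(p,s["position"]+[0,0,h])[0]-[225,200])*5).round())
cv2.imwrite("pics/h.png",cv2.resize(p["frame"][200:320,225:345,::-1],None,fx=5,fy=5,interpolation=cv2.INTER_CUBIC))
E
```

```text
8.375 [506.5  13.5  23.7] -114.97928167893673 [-0.4  -1.05  0.54] [0.03 0.01 0.03]
0 [332. 386.]
10 [331. 363.]
20 [331. 340.]
30 [331. 316.]
```

View pics/h.png

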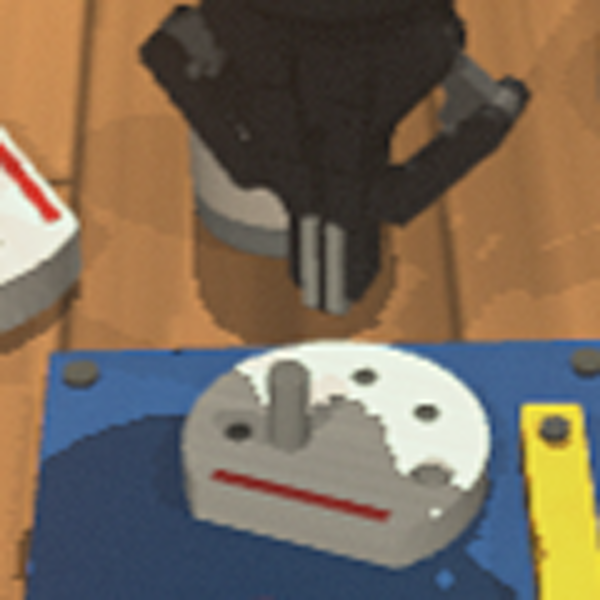

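Call:
{"name": "arm_command", "arguments": {"rows": [{"grip":0,"linear":[0,0,4],"rot":[0,0,0]},{"grip":0,"linear":[0,0,8],"rot":[0,0,0]},{"grip":0,"linear":[0,0,11],"rot":[0,0,0]},{"grip":0,"linear":[0,0,13],"rot":[0,0,0]},{"grip":0,"linear":[0,0,15],"rot":[0,0,0]},{"grip":0,"linear":[0,0,16],"rot":[0,0,0]},{"grip":0,"linear":[0,0,16],"rot":[0,0,0]},{"grip":0,"linear":[0,0,16],"rot":[0,0,0]}]}}

```text
clock: 9.43
position: [506.7, 13.5, 8.0]
ee_rot: [-0.537, 0.843, -0.0, 0.0]
contact_force: [-0.5, 1.2, -0.1]
gripper_width: -0.3
grasp_force: 0.0
```

```bash
python3 - <<'E'
from geo import *; from bench import arm
s=arm.read_state(); print(s["clock"],s["position"].round(1),yaw(s),s["contact_force"].round(2),s["wrist_torque"].round(2))
plan(s,[tgt(155,22,7),tgt(155,18,7)]+[tgt(155+k,18,7) for k in range(5,25,5)])
E
```

```text
9.425 [506.7  13.5   8. ] -114.97819087915451 [-0.47  1.18 -0.14] [ 0.02 -0.    0.  ]
[13.9, 0.1, 1.0] [-0.0, 0.0, 0.0]
[17.9, 0.1, 1.0] [-0.0, 0.0, 0.0]
[22.3, 1.4, 1.0] [-0.0, 0.0, -0.087]
[26.8, 2.4, 1.0] [-0.0, 0.0, -0.174]
[31.4, 3.0, 1.0] [-0.0, 0.0, -0.261]
[36.1, 3.2, 1.0] [-0.0, 0.0, -0.349]
```

Call:
{"name": "arm_command", "arguments": {"rows": [{"grip":0,"linear":[8,0,1],"rot":[0,0,0]},{"grip":0,"linear":[11,0,1],"rot":[0,0,0]},{"grip":0,"linear":[13,0,1],"rot":[0,0,0]},{"grip":0,"linear":[14.5,0,1],"rot":[0,0,0]},{"grip":0,"linear":[16,0,1],"rot":[0,0,0]},{"grip":0,"linear":[17.5,0,1],"rot":[0,0,0]},{"grip":0,"linear":[19,0.3,1],"rot":[0,0,-0.03]},{"grip":0,"linear":[20.5,0.8,1],"rot":[0,0,-0.06]},{"grip":0,"linear":[22.3,1.4,1],"rot":[0,0,-0.087]},{"grip":0,"linear":[24.5,2,1],"rot":[0,0,-0.13]}]}}

```text
clock: 10.68
position: [494.7, -7.8, 7.0]
ee_rot: [-0.592, 0.806, -0.0, 0.0]
contact_force: [-0.8, 0.9, -0.0]
gripper_width: -0.2
grasp_force: 0.6
```

```bash
python3 - <<'E'
from geo import *; from bench import arm,imaging,models
s=arm.read_state(); print(s["clock"],s["position"].round(1),yaw(s),s["contact_force"].round(2),s["wrist_torque"].round(2))
p=imaging.get_image("side"); print([(np.round(d["pixel"],1).tolist(),round(d["score"],2)) for d in models.tip_of(p,"stud_top")])
for th in(155,160,165): print(th,proj(p,[*np.array([536.8,-40.1])+50*np.array([np.cos(np.radians(th)),np.sin(np.radians(th))]),59]).round(1))
plan(s,[tgt(th,18,7) for th in range(165,215,5)])
E
```

```text
10.675 [494.7  -7.8   7. ] -107.39234618073897 [-0.8   0.87 -0.04] [ 0.3  -0.22  0.03]
[([388.6, 202.2], 0.79), ([312.2, 301.9], 0.72), ([212.7, 223.9], 0.62), ([281.0, 275.1], 0.59)]
155 [[282.5 273.4]]
160 [[281.5 275. ]]
165 [[280.7 276.7]]
[2.4, 0.8, -0.0] [-0.0, 0.0, -0.042]
[6.9, 2.0, -0.0] [-0.001, 0.0, -0.129]
[11.4, 2.8, -0.0] [-0.001, 0.0, -0.216]
[16.0, 3.2, -0.1] [-0.001, 0.0, -0.304]
[20.7, 3.2, -0.1] [-0.001, 0.0, -0.391]
[25.3, 2.8, -0.1] [-0.001, 0.0, -0.478]
[29.9, 2.0, -0.1] [-0.001, 0.0, -0.565]
[34.3, 0.8, -0.1] [-0.001, 0.0, -0.653]
[38.7, -0.8, -0.1] [-0.001, 0.0, -0.74]
[42.9, -2.8, -0.1] [-0.001, 0.0, -0.827]
```

Call:
{"name": "arm_command", "arguments": {"rows": [{"grip":0,"linear":[2.4,0.8,0],"rot":[0,0,-0.042]},{"grip":0,"linear":[4.7,1.5,0],"rot":[0,0,-0.085]},{"grip":0,"linear":[6.9,2,0],"rot":[0,0,-0.129]},{"grip":0,"linear":[9.2,2.4,0],"rot":[0,0,-0.172]},{"grip":0,"linear":[11.4,2.8,0],"rot":[0,0,-0.216]},{"grip":0,"linear":[13.7,3.1,0],"rot":[0,0,-0.26]},{"grip":0,"linear":[16,3.2,0],"rot":[0,0,-0.304]},{"grip":0,"linear":[18.4,3.2,0],"rot":[0,0,-0.348]},{"grip":0,"linear":[20.7,3.2,0],"rot":[0,0,-0.391]},{"grip":0,"linear":[23,3,0],"rot":[0,0,-0.435]}]}}

```text
clock: 12.02
position: [484.9, -28.7, 7.0]
ee_rot: [0.752, -0.66, 0.0, -0.0]
contact_force: [1.5, 1.5, -0.1]
gripper_width: -0.1
grasp_force: 0.7
```

```bash
python3 - <<'E'
from geo import *; from bench import arm,imaging,models
s=arm.read_state(); print(s["clock"],s["position"].round(1),yaw(s),s["contact_force"].round(2),s["wrist_torque"].round(2))
p=imaging.get_image("side"); 
for q in("stud_top","flat_mid"): print([(np.round(d["pixel"],1).tolist(),round(d["score"],2)) for d in models.tip_of(p,q)])
for th in(155,180,190): print(th,proj(p,[*np.array([536.8,-40.1])+50*np.array([np.cos(np.radians(th)),np.sin(np.radians(th))]),59]).round(1))
plan(s,[tgt(th,18,7) for th in range(185,235,5)])
E
```

```text
12.025 [484.9 -28.7   7. ] -82.53218404584328 [ 1.47  1.51 -0.07] [ 0.42 -0.22  0.  ]
[([388.6, 198.9], 0.94), ([212.7, 223.5], 0.9), ([331.1, 312.3], 0.73), ([279.1, 284.3], 0.72), ([308.9, 303.1], 0.29)]
[([232.7, 236.7], 0.77), ([291.5, 311.7], 0.68), ([396.8, 209.1], 0.63)]
155 [[282.5 273.4]]
180 [[279.7 281.9]]
190 [[280.3 285.4]]
[-2.1, -0.8, -0.0] [-0.001, 0.0, 0.043]
[2.2, 0.8, -0.0] [-0.001, 0.0, -0.044]
[6.7, 2.0, -0.0] [-0.001, 0.0, -0.131]
[11.3, 2.8, -0.0] [-0.001, 0.0, -0.219]
[15.9, 3.1, -0.0] [-0.001, 0.0, -0.306]
[20.5, 3.1, -0.0] [-0.001, 0.0, -0.393]
[25.2, 2.7, -0.0] [-0.001, 0.0, -0.481]
[29.7, 1.9, -0.0] [-0.001, 0.0, -0.568]
[34.2, 0.7, -0.0] [-0.001, -0.0, -0.655]
[38.5, -0.9, -0.0] [-0.001, -0.0, -0.742]
```

Call:
{"name": "arm_command", "arguments": {"rows": [{"grip":0,"linear":[2.2,0.8,0],"rot":[0,0,-0.044]},{"grip":0,"linear":[5,1.6,0],"rot":[0,0,-0.098]},{"grip":0,"linear":[8,2.2,0],"rot":[0,0,-0.156]},{"grip":0,"linear":[11.3,2.8,0],"rot":[0,0,-0.219]},{"grip":0,"linear":[14.4,3,0],"rot":[0,0,-0.277]},{"grip":0,"linear":[17.5,3.1,0],"rot":[0,0,-0.336]},{"grip":0,"linear":[20.5,3.1,0],"rot":[0,0,-0.393]},{"grip":0,"linear":[23.6,2.9,0],"rot":[0,0,-0.452]},{"grip":0,"linear":[26.7,2.4,0],"rot":[0,0,-0.51]},{"grip":0,"linear":[29.7,1.9,0],"rot":[0,0,-0.568]}]}}

```text
clock: 13.42
position: [486.6, -58.3, 6.9]
ee_rot: [0.906, -0.423, -0.0, -0.0]
contact_force: [-0.6, 2.6, 0.2]
gripper_width: -0.4
grasp_force: 1.0
```

```bash
python3 - <<'E'
from geo import *; from bench import arm,imaging,models
s=arm.read_state(); print(s["clock"],s["position"].round(1),yaw(s),s["contact_force"].round(2),s["wrist_torque"].round(2))
p=imaging.get_image("side"); 
for q in("stud_top","flat_mid"): print([(np.round(d["pixel"],1).tolist(),round(d["score"],2)) for d in models.tip_of(p,q)])
for th in(210,220,269): print(th,proj(p,[*np.array([536.8,-40.1])+50*np.array([np.cos(np.radians(th)),np.sin(np.radians(th))]),59]).round(1))
plan(s,[tgt(th,18,7) for th in range(220,269,4)])
E
```

```text
13.425 [486.6 -58.3   6.9] -50.00124576465458 [-0.58  2.62  0.2 ] [0.74 0.04 0.06]
[([287.3, 294.2], 0.9), ([211.1, 226.1], 0.89), ([387.2, 198.5], 0.72)]
[([307.2, 318.6], 0.8), ([396.8, 210.8], 0.67), ([234.0, 234.3], 0.65)]
210 [[284.3 292.2]]
220 [[287.7 295.1]]
269 [[312.8 302.2]]
[0.4, -0.2, -0.1] [-0.0, 0.0, -0.0]
[3.9, 0.9, -0.1] [-0.0, 0.0, -0.07]
[7.5, 1.8, -0.1] [-0.0, 0.0, -0.14]
[11.1, 2.5, -0.1] [-0.0, 0.0, -0.209]
[14.8, 2.8, -0.1] [-0.0, 0.0, -0.279]
[18.5, 3.0, -0.1] [-0.0, 0.0, -0.349]
[22.2, 2.8, -0.1] [-0.0, 0.0, -0.419]
[25.9, 2.4, -0.1] [-0.0, 0.0, -0.489]
[29.6, 1.8, -0.1] [-0.0, 0.0, -0.559]
[33.2, 0.8, -0.1] [-0.0, 0.0, -0.628]
[36.7, -0.3, -0.1] [-0.0, 0.0, -0.698]
[40.1, -1.7, -0.1] [-0.0, 0.0, -0.768]
[43.5, -3.4, -0.1] [-0.0, 0.0, -0.838]
```

Call:
{"name": "arm_command", "arguments": {"rows": [{"grip":0,"linear":[3.9,0.9,0],"rot":[0,0,-0.07]},{"grip":0,"linear":[7.5,1.8,0],"rot":[0,0,-0.14]},{"grip":0,"linear":[11.1,2.5,0],"rot":[0,0,-0.209]},{"grip":0,"linear":[14.8,2.8,0],"rot":[0,0,-0.279]},{"grip":0,"linear":[18.5,3,0],"rot":[0,0,-0.349]},{"grip":0,"linear":[22.2,2.8,0],"rot":[0,0,-0.419]},{"grip":0,"linear":[25.9,2.4,0],"rot":[0,0,-0.489]},{"grip":0,"linear":[29.6,1.8,0],"rot":[0,0,-0.559]},{"grip":0,"linear":[33.2,0.8,0],"rot":[0,0,-0.628]},{"grip":0,"linear":[33.2,0.8,0],"rot":[0,0,-0.628]}]}}

```text
clock: 14.82
position: [506.3, -84.6, 6.6]
ee_rot: [0.992, -0.124, -0.001, 0.0]
contact_force: [-1.2, 1.1, -0.6]
gripper_width: -0.0
grasp_force: 0.9
```

```bash
python3 - <<'E'
from geo import *; from bench import arm,imaging,models
s=arm.read_state(); print(s["clock"],s["position"].round(1),yaw(s),s["contact_force"].round(2),s["wrist_torque"].round(2))
p=imaging.get_image("side"); 
for q in("stud_top","flat_mid"): print([(np.round(d["pixel"],1).tolist(),round(d["score"],2)) for d in models.tip_of(p,q)])
for th in(250,256,269): print(th,proj(p,[*np.array([536.8,-40.1])+50*np.array([np.cos(np.radians(th)),np.sin(np.radians(th))]),59]).round(1))
plan(s,[tgt(th,18,7) for th in (256,260,264,268,269,270)])
E
```

```text
14.825 [506.3 -84.6   6.6] -14.205982268592967 [-1.21  1.07 -0.56] [0.24 0.42 0.07]
[([389.2, 197.8], 0.64), ([304.8, 300.2], 0.61), ([211.6, 227.4], 0.61)]
[([399.0, 212.0], 0.88), ([329.8, 312.3], 0.78), ([231.5, 237.3], 0.78)]
250 [[302.  301.2]]
256 [[305.3 301.8]]
269 [[312.8 302.2]]
[0.8, -0.6, -0.4] [0.001, 0.002, -0.004]
[4.4, 0.5, -0.4] [0.001, 0.002, -0.073]
[8.0, 1.4, -0.4] [0.0, 0.002, -0.143]
[11.6, 2.0, -0.4] [0.0, 0.002, -0.213]
[12.5, 2.2, -0.4] [0.0, 0.002, -0.23]
[13.5, 2.2, -0.4] [0.0, 0.002, -0.248]
```

Call:
{"name": "arm_command", "arguments": {"rows": [{"grip":0,"linear":[2.2,0.2,-0.4],"rot":[0,0,-0.035]},{"grip":0,"linear":[4.4,0.5,-0.4],"rot":[0,0,-0.073]},{"grip":0,"linear":[6,1,-0.4],"rot":[0,0,-0.105]},{"grip":0,"linear":[7.4,1.3,-0.4],"rot":[0,0,-0.13]},{"grip":0,"linear":[8.4,1.5,-0.4],"rot":[0,0,-0.15]},{"grip":0,"linear":[8.9,1.6,-0.4],"rot":[0,0,-0.17]},{"grip":0,"linear":[9.2,1.7,-0.4],"rot":[0,0,-0.19]},{"grip":0,"linear":[9.2,1.7,-0.4],"rot":[0,0,-0.21]},{"grip":0,"linear":[9.2,1.8,-0.4],"rot":[0,0,-0.23]},{"grip":0,"linear":[9.2,1.8,-0.4],"rot":[0,0,-0.23]}]}}

```text
clock: 16.23
position: [515.9, -88.5, 7.4]
ee_rot: [1.0, -0.008, 0.0, -0.0]
contact_force: [-1.7, -1.4, 0.2]
gripper_width: -0.1
grasp_force: 0.6
```

```bash
python3 - <<'E'
from geo import *; from bench import arm,imaging,models
s=arm.read_state(); print(s["clock"],s["position"].round(2),yaw(s),s["contact_force"].round(2),s["wrist_torque"].round(2))
E
```

```text
16.225 [515.89 -88.53   7.4 ] -0.8892067773092004 [-1.66 -1.4   0.22] [-0.19  0.37  0.01]
```

Call:
{"name": "arm_command", "arguments": {"rows": [{"grip":0,"linear":[0.3,0,0],"rot":[0,0,0]},{"grip":0,"linear":[0.6,0,0],"rot":[0,0,0]},{"grip":0,"linear":[0.9,0,0],"rot":[0,0,0]},{"grip":0,"linear":[1.2,0,0],"rot":[0,0,0]},{"grip":0,"linear":[1.5,0,0],"rot":[0,0,0]},{"grip":0,"linear":[1.5,0,0],"rot":[0,0,0]}]}}

```text
clock: 16.98
position: [517.3, -88.6, 7.3]
ee_rot: [1.0, -0.008, -0.0, 0.0]
contact_force: [-2.8, -1.3, 1.8]
gripper_width: -0.1
grasp_force: 1.3
```

```bash
python3 - <<'E'
from geo import *; from bench import arm,imaging,models
s=arm.read_state(); print(s["clock"],s["position"].round(2),yaw(s),s["contact_force"].round(2),s["wrist_torque"].round(2))
E
```

```text
16.975 [517.26 -88.62   7.33] -0.9074429091145655 [-2.76 -1.27  1.79] [-0.37  0.75 -0.06]
```

Call:
{"name": "arm_command", "arguments": {"rows": [{"grip":0,"linear":[0.2,0,0],"rot":[0,0,0]},{"grip":0,"linear":[0.4,0,0],"rot":[0,0,0]},{"grip":0,"linear":[0.6,0,0],"rot":[0,0,0]},{"grip":0,"linear":[0.8,0,0],"rot":[0,0,0]},{"grip":0,"linear":[0.8,0,0],"rot":[0,0,0]}]}}

```text
clock: 17.6
position: [517.9, -88.6, 7.3]
ee_rot: [1.0, -0.008, -0.0, 0.0]
contact_force: [-2.6, -1.6, 2.3]
gripper_width: -0.2
grasp_force: 1.7
```

```bash
python3 - <<'E'
from geo import *; from bench import arm,imaging,models
s=arm.read_state(); print(s["clock"],s["position"].round(2),yaw(s),s["contact_force"].round(2),s["wrist_torque"].round(2))
p=imaging.get_image("side"); s=arm.read_state(); print(s["contact_force"].round(2),s["wrist_torque"].round(2))
for q in("stud_top","flat_mid"): print([(np.round(d["pixel"],1).tolist(),round(d["score"],2)) for d in models.tip_of(p,q)])
E
```

```text
17.6 [517.87 -88.61   7.32] -0.9080363454684132 [-2.64 -1.56  2.32] [-0.35  0.96  0.  ]
[-2.79 -1.37  2.71] [-0.32  1.01 -0.02]
[([213.5, 227.5], 0.87), ([315.1, 301.8], 0.79), ([389.0, 198.6], 0.69)]
[([330.2, 311.0], 0.87), ([398.8, 214.5], 0.7), ([231.5, 237.6], 0.68), ([310.1, 300.0], 0.25)]
```

Call:
{"name": "arm_command", "arguments": {"rows": [{"grip":0,"linear":[0.3,0,0],"rot":[0,0,0]},{"grip":0,"linear":[0.6,0,0],"rot":[0,0,0]},{"grip":0,"linear":[0.9,0,0],"rot":[0,0,0]},{"grip":0,"linear":[0.9,0,0],"rot":[0,0,0]}]}}

```text
clock: 18.25
position: [517.9, -88.6, 7.3]
ee_rot: [1.0, -0.008, -0.001, 0.0]
contact_force: [-6.3, -0.1, 4.0]
gripper_width: 0.0
grasp_force: 2.9
```

```bash
python3 - <<'E'
from geo import *; from bench import arm,imaging,models
s=arm.read_state(); print(s["clock"],s["position"].round(2),yaw(s),s["contact_force"].round(2),s["wrist_torque"].round(2))
E
```

```text
18.25 [517.88 -88.63   7.28] -0.9183448370170022 [-6.35 -0.14  3.98] [-0.17  1.59 -0.02]
```

Call:
{"name": "arm_command", "arguments": {"rows": [{"grip":0,"linear":[0.2,0,0],"rot":[0,0,0]},{"grip":0,"linear":[0.4,0,0],"rot":[0,0,0]},{"grip":0,"linear":[0.4,0,0],"rot":[0,0,0]},{"grip":0,"linear":[0.4,0,0],"rot":[0,0,0]},{"grip":0,"linear":[0.4,0,0],"rot":[0,0,0]},{"grip":0,"linear":[0.4,0,0],"rot":[0,0,0]},{"grip":0,"linear":[0.4,0,0],"rot":[0,0,0]},{"grip":0,"linear":[0.4,0,0],"rot":[0,0,0]}]}}

```text
clock: 19.25
position: [517.9, -88.6, 7.3]
ee_rot: [1.0, -0.008, -0.001, 0.0]
contact_force: [-7.6, -0.2, 5.2]
gripper_width: 0.1
grasp_force: 3.3
```

```bash
python3 - <<'E'
from geo import *; from bench import arm,imaging,models; import cv2
s=arm.read_state(); print(s["clock"],s["position"].round(2),yaw(s),s["contact_force"].round(2),s["wrist_torque"].round(2))
p=imaging.get_image("side"); cv2.imwrite("pics/i.png",cv2.resize(p["frame"][240:390,215:375,::-1],None,fx=4,fy=4,interpolation=cv2.INTER_CUBIC))
E
```

```text
19.25 [517.88 -88.64   7.26] -0.9215182546135611 [-7.6  -0.22  5.16] [-0.09  1.87  0.03]
```

View pics/i.png

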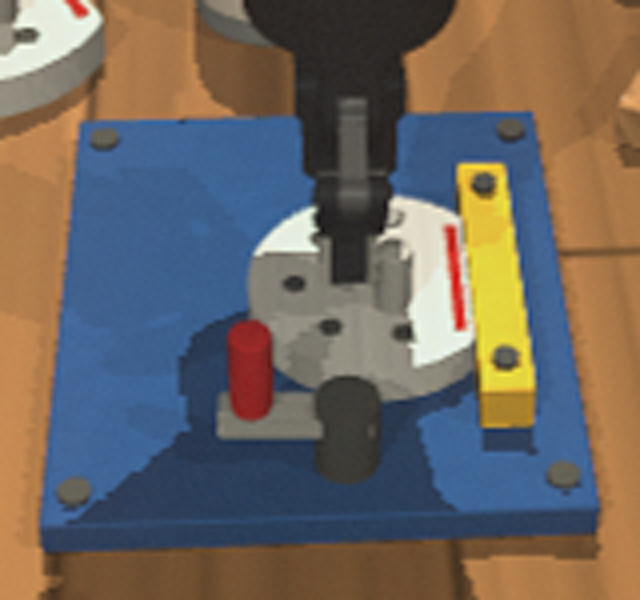

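Call:
{"name": "arm_command", "arguments": {"rows": [{"grip":0,"linear":[0.3,0,0],"rot":[0,0,0]},{"grip":0,"linear":[0.5,0,0],"rot":[0,0,0]},{"grip":0,"linear":[0.5,0,0],"rot":[0,0,0]},{"grip":0,"linear":[0.5,0,0],"rot":[0,0,0]},{"grip":0,"linear":[0.5,0,0],"rot":[0,0,0]},{"grip":0,"linear":[0.5,0,0],"rot":[0,0,0]},{"grip":0,"linear":[0.5,0,0],"rot":[0,0,0]},{"grip":0,"linear":[0.5,0,0],"rot":[0,0,0]},{"grip":0,"linear":[0.5,0,0],"rot":[0,0,0]},{"grip":0,"linear":[0.5,0,0],"rot":[0,0,0]}]}}

```text
clock: 20.55
position: [517.8, -88.7, 7.2]
ee_rot: [1.0, -0.008, -0.002, 0.0]
contact_force: [-8.0, -0.2, 6.1]
gripper_width: -0.2
grasp_force: 3.8
```

Call:
{"name": "arm_command", "arguments": {"rows": [{"grip":0,"linear":[-2,0,0],"rot":[0,0,0]},{"grip":0,"linear":[-5,0,0],"rot":[0,0,0]},{"grip":0,"linear":[-12,0,0],"rot":[0,0,0]},{"grip":0,"linear":[-18,0,-2],"rot":[0,0,0]},{"grip":0,"linear":[-18,0,-30],"rot":[0,0,0]},{"grip":0,"linear":[-18,0,-70],"rot":[0,0,0]},{"grip":0,"linear":[-18,0,-80],"rot":[0,0,0]},{"grip":0,"linear":[-18,0,-80],"rot":[0,0,0]}]}}

```text
clock: 21.55
position: [502.1, -88.1, 87.8]
ee_rot: [1.0, -0.008, 0.001, -0.0]
contact_force: [-0.4, 0.3, -0.9]
gripper_width: 0.1
grasp_force: 0.0
```

```bash
cat >> geo.py <<'E'
H=np.array([515.8,-154.])
def ktgt(j,back=19,z=27):
    """keeper value j -> finger target behind the knob"""
    a=np.pi-j-0.009; k=H+34*np.array([np.cos(a),np.sin(a)]); w=60-40*j/1.5; r=np.radians(w)
    return [*(k-back*np.array([np.cos(r),np.sin(r)])),z,w]
E
python3 - <<'E'
from geo import *; from bench import arm,imaging,models
s=arm.read_state(); print(s["clock"],s["position"].round(1),yaw(s),s["contact_force"].round(2),s["joints"].round(2))
p=imaging.get_image("side")
for q in("stud_top","flat_mid","keeper_knob","keeper_hinge"): print(q,[(np.round(d["pixel"],1).tolist(),round(d["score"],2)) for d in models.tip_of(p,q)])
for z in(42,50,60): print(z,proj(p,[*H,z]).round(1))
plan(s,[ktgt(0.077,45,85),ktgt(0.077,45,27)])
E
```

```text
21.55 [502.1 -88.1  87.8] -0.9098434524767345 [-0.38  0.34 -0.88] [ 0.14  0.3  -0.42 -0.   -0.85  1.41]
stud_top [([313.4, 298.3], 0.67), ([212.5, 224.6], 0.67), ([386.3, 198.0], 0.57)]
flat_mid [([331.8, 311.8], 0.86), ([230.9, 235.7], 0.69), ([395.9, 214.0], 0.65)]
keeper_knob [([275.4, 328.2], 0.89)]
keeper_hinge [([296.7, 346.8], 0.94)]
42 [[301.5 341.6]]
50 [[301.5 337.6]]
60 [[301.5 332.6]]
[-42.4, 101.8, 2.7] [0.0, -0.002, -1.027]
[-42.5, 101.8, 60.7] [0.0, -0.002, -1.027]
```

Call:
{"name": "arm_command", "arguments": {"rows": [{"grip":0,"linear":[-20,40,0],"rot":[0,0,-0.18]},{"grip":0,"linear":[-42.4,90,0],"rot":[0,0,-0.36]},{"grip":0,"linear":[-42.4,102,0],"rot":[0,0,-0.54]},{"grip":0,"linear":[-42.4,102,3],"rot":[0,0,-0.72]},{"grip":0,"linear":[-42.4,102,3],"rot":[0,0,-0.9]},{"grip":0,"linear":[-42.4,102,3],"rot":[0,0,-1.027]},{"grip":0,"linear":[-42.4,102,30],"rot":[0,0,-1.027]},{"grip":0,"linear":[-42.4,102,55],"rot":[0,0,-1.027]},{"grip":0,"linear":[-42.4,102,60.5],"rot":[0,0,-1.027]},{"grip":0,"linear":[-42.4,102,60.5],"rot":[0,0,-1.027]}]}}

```text
clock: 23.05
position: [457.9, -189.7, 26.6]
ee_rot: [0.875, 0.484, -0.0, -0.0]
contact_force: [0.4, 0.0, -0.1]
gripper_width: -0.2
grasp_force: 0.0
```

```bash
python3 - <<'E'
from geo import *; from bench import arm,imaging,models
s=arm.read_state(); print(s["clock"],s["position"].round(1),yaw(s),s["contact_force"].round(2),s["joints"].round(2))
plan(s,[ktgt(0.077,25),ktgt(0.077,20)]+[ktgt(j) for j in(0.1,0.2,.3,.4,.5,.6)])
E
```

```text
23.05 [ 457.9 -189.7   26.6] 57.95405384869692 [ 0.41  0.01 -0.13] [-0.06  0.36 -0.52  0.   -0.69  2.65]
[20.5, -0.1, -0.4] [-0.001, 0.001, 0.0]
[25.5, -0.1, -0.4] [-0.001, 0.001, 0.0]
[27.2, -0.7, -0.4] [-0.001, 0.001, 0.011]
[30.4, -2.9, -0.4] [-0.001, 0.001, 0.057]
[33.7, -4.8, -0.4] [-0.001, 0.001, 0.104]
[37.1, -6.3, -0.4] [-0.001, 0.001, 0.15]
[40.7, -7.5, -0.4] [-0.001, 0.001, 0.197]
[44.3, -8.4, -0.4] [-0.001, 0.001, 0.244]
```

Call:
{"name": "arm_command", "arguments": {"rows": [{"grip":0,"linear":[12,0,-0.4],"rot":[0,0,0]},{"grip":0,"linear":[20.5,0,-0.4],"rot":[0,0,0]},{"grip":0,"linear":[24,0,-0.4],"rot":[0,0,0]},{"grip":0,"linear":[27.2,-0.7,-0.4],"rot":[0,0,0.011]},{"grip":0,"linear":[30.4,-2.9,-0.4],"rot":[0,0,0.057]},{"grip":0,"linear":[33.7,-4.8,-0.4],"rot":[0,0,0.104]},{"grip":0,"linear":[37.1,-6.3,-0.4],"rot":[0,0,0.15]},{"grip":0,"linear":[40.7,-7.5,-0.4],"rot":[0,0,0.197]},{"grip":0,"linear":[44.3,-8.4,-0.4],"rot":[0,0,0.244]}]}}

```text
clock: 24.18
position: [472.0, -147.7, 26.9]
ee_rot: [0.928, 0.373, -0.002, -0.001]
contact_force: [-3.4, -1.3, 1.8]
gripper_width: 0.0
grasp_force: 1.4
```

```bash
python3 - <<'E'
from geo import *; from bench import arm,imaging,models
s=arm.read_state(); print(s["clock"],s["position"].round(1),yaw(s),s["contact_force"].round(2),s["joints"].round(2))
for n in("side","top"):
    p=imaging.get_image(n)
    print([(np.round(d["pixel"],1).tolist(),round(d["score"],2)) for d in models.tip_of(p,"keeper_knob")])
    for j in(.5,.6,1.5): a=np.pi-j-.009; print(j,proj(p,[*H+34*np.array([np.cos(a),np.sin(a)]),78]).round(1))
plan(s,[ktgt(j) for j in(.6,.7,.8,.9,1,1.1,1.2,1.3,1.4,1.45)])
E
```

```text
24.175 [ 472.  -147.7   26.9] 43.80664949193127 [-3.39 -1.35  1.78] [ 0.03  0.36 -0.52 -0.   -0.7   2.31]
[([281.9, 315.1], 0.89)]
0.5 [[280.  315.8]]
0.6 [[281.2 314.4]]
1.5 [[299.  306.8]]
[]
0.5 [[419.7 279.5]]
0.6 [[418.1 278.5]]
1.5 [[410.1 264.3]]
[1.6, 1.6, -0.1] [-0.003, 0.003, -0.003]
[5.0, 0.2, -0.1] [-0.003, 0.003, 0.043]
[8.4, -0.8, -0.1] [-0.003, 0.003, 0.09]
[11.9, -1.5, -0.1] [-0.003, 0.003, 0.136]
[15.4, -1.9, -0.1] [-0.003, 0.003, 0.183]
[18.9, -1.9, -0.1] [-0.003, 0.004, 0.229]
[22.3, -1.6, -0.2] [-0.003, 0.004, 0.276]
[25.6, -0.9, -0.2] [-0.003, 0.004, 0.322]
[28.8, 0.0, -0.2] [-0.002, 0.004, 0.369]
[30.4, 0.6, -0.2] [-0.002, 0.004, 0.392]
```

Keeper is moving (about 0.6 rad). Carry on.

Call:
{"name": "arm_command", "arguments": {"rows": [{"grip":0,"linear":[2.5,1,0],"rot":[0,0,0]},{"grip":0,"linear":[5,0.2,0],"rot":[0,0,0.043]},{"grip":0,"linear":[8.4,-0.8,0],"rot":[0,0,0.09]},{"grip":0,"linear":[11.9,-1.5,0],"rot":[0,0,0.136]},{"grip":0,"linear":[15.4,-1.9,0],"rot":[0,0,0.183]},{"grip":0,"linear":[18.9,-1.9,0],"rot":[0,0,0.229]},{"grip":0,"linear":[22.3,-1.6,0],"rot":[0,0,0.276]},{"grip":0,"linear":[25.6,-0.9,0],"rot":[0,0,0.322]},{"grip":0,"linear":[27.5,-0.4,0],"rot":[0,0,0.35]},{"grip":0,"linear":[27.5,-0.4,0],"rot":[0,0,0.35]}]}}

```text
clock: 25.62
position: [494.6, -128.2, 27.3]
ee_rot: [0.978, 0.207, 0.001, 0.0]
contact_force: [-1.1, 0.5, -0.7]
gripper_width: 0.1
grasp_force: 0.4
```

```bash
python3 - <<'E'
from geo import *; from bench import arm,imaging,models
s=arm.read_state(); print(s["clock"],s["position"].round(1),yaw(s),s["contact_force"].round(2),s["wrist_torque"].round(2))
for n in("side",):
    p=imaging.get_image(n)
    for q in("keeper_knob","stud_top","flat_mid"): print([(np.round(d["pixel"],1).tolist(),round(d["score"],2)) for d in models.tip_of(p,q)])
    for j in(1.2,1.3,1.4,1.5): a=np.pi-j-.009; print(j,proj(p,[*H+34*np.array([np.cos(a),np.sin(a)]),78]).round(1))
plan(s,[ktgt(j) for j in(1.36,1.4,1.45,1.5,1.55)])
E
```

```text
25.625 [ 494.6 -128.2   27.3] 23.93951557400255 [-1.13  0.54 -0.67] [0.09 0.26 0.02]
[([296.4, 306.3], 0.81)]
[([388.0, 199.8], 0.63), ([311.9, 302.8], 0.57), ([210.4, 225.3], 0.57), ([302.4, 308.7], 0.55)]
[([331.2, 312.4], 0.92), ([230.6, 235.5], 0.73), ([398.1, 209.2], 0.67)]
1.2 [[292.1 308. ]]
1.3 [[294.4 307.5]]
1.4 [[296.6 307.1]]
1.5 [[299.  306.8]]
[-2.8, -1.1, 0.3] [0.001, -0.001, 0.004]
[-1.5, -1.1, 0.3] [0.001, -0.001, 0.022]
[0.1, -1.1, 0.3] [0.001, -0.001, 0.045]
[1.8, -1.0, 0.3] [0.001, -0.001, 0.069]
[3.4, -0.8, 0.3] [0.001, -0.001, 0.092]
```

Call:
{"name": "arm_command", "arguments": {"rows": [{"grip":0,"linear":[0.9,0.4,0],"rot":[0,0,0]},{"grip":0,"linear":[1.8,0.8,0],"rot":[0,0,0]},{"grip":0,"linear":[2.7,1.2,0],"rot":[0,0,0]},{"grip":0,"linear":[3.4,1.5,0],"rot":[0,0,0]},{"grip":0,"linear":[3.4,1.5,0],"rot":[0,0,0]}]}}

```text
clock: 26.45
position: [496.5, -128.4, 27.1]
ee_rot: [0.978, 0.207, -0.001, -0.0]
contact_force: [-3.5, 0.2, 2.6]
gripper_width: 0.3
grasp_force: 1.9
```

```bash
python3 - <<'E'
from geo import *; from bench import arm
s=arm.read_state(); print(s["clock"],s["position"].round(1),yaw(s),s["contact_force"].round(2),s["wrist_torque"].round(2))
E
```

```text
26.45 [ 496.5 -128.4   27.1] 23.894351359804084 [-3.5   0.19  2.58] [-0.02  1.21  0.08]
```

Call:
{"name": "arm_command", "arguments": {"rows": [{"grip":0,"linear":[0.9,0.4,0],"rot":[0,0,0]},{"grip":0,"linear":[1.4,0.6,0],"rot":[0,0,0]},{"grip":0,"linear":[1.4,0.6,0],"rot":[0,0,0]},{"grip":0,"linear":[1.4,0.6,0],"rot":[0,0,0]}]}}

```text
clock: 26.95
position: [496.6, -128.5, 26.9]
ee_rot: [0.978, 0.207, -0.002, -0.0]
contact_force: [-6.4, -0.5, 3.8]
gripper_width: -0.0
grasp_force: 3.1
```

Call:
{"name": "arm_command", "arguments": {"rows": [{"grip":0,"linear":[-3,-1.3,0],"rot":[0,0,0]},{"grip":0,"linear":[-10,-4,0],"rot":[0,0,0]},{"grip":0,"linear":[-25,-10,0],"rot":[0,0,0]},{"grip":0,"linear":[-30,-13,-20],"rot":[0,0,0]},{"grip":0,"linear":[-30,-13,-70],"rot":[0,0,0]},{"grip":0,"linear":[-50,-25,-110],"rot":[0,0,0]},{"grip":0,"linear":[-90,-40,-130],"rot":[0,0,0]},{"grip":0,"linear":[-90,-40,-130],"rot":[0,0,0]}]}}

```text
clock: 27.95
position: [398.8, -128.1, 158.9]
ee_rot: [0.978, 0.207, 0.002, 0.0]
contact_force: [0.1, -0.2, -0.3]
gripper_width: -0.1
grasp_force: 0.0
```

```bash
python3 - <<'E'
from geo import *; from bench import arm,imaging,models
s=arm.read_state(); print(s["clock"],s["position"].round(1),s["contact_force"].round(2))
for n in("side","top"):
    p=imaging.get_image(n)
    for q in("keeper_knob","stud_top","flat_mid","bar_face"): print(n,q,[(np.round(d["pixel"],1).tolist(),round(d["score"],2)) for d in models.tip_of(p,q)])
    for j in(1.3,1.4,1.5): a=np.pi-j-.009; print(j,proj(p,[*H+34*np.array([np.cos(a),np.sin(a)]),78]).round(1))
    P=pts([506.573,-65.864,-.009,-.018,-.018,1.5]); print({k:proj(p,P[k])[0].round(1).tolist() for k in("stud","flat")})
    # red stripe direction on the disc, on its top plane z=31
    f=p["frame"].astype(int); m=(f[...,0]>130)&(f[...,1]<70)&(f[...,2]<80)
    c=proj(p,P["flat"])[0]; v,u=np.nonzero(m); k=(abs(u-c[0])<14 if n=="side" else abs(u-c[0])<25)&(abs(v-c[1])<(25 if n=="side" else 10)); 
    E=np.array(p["extrinsics"]); d=np.c_[(u[k]-p["cx"])/p["fx"],(v[k]-p["cy"])/p["fy"],np.ones(k.sum())]@E[:3,:3]; C=-E[:3,:3].T@E[:3,3]
    W=(C+d*((31-C[2])/d[:,2])[:,None])[:,:2]
    if len(W)>5: w=np.linalg.svd(W-W.mean(0))[2][0]; print("stripe",len(W),W.mean(0).round(1),"disc angle",round(float(np.arctan(-w[0]/w[1])),3))
E
```

```text
27.95 [ 398.8 -128.1  158.9] [ 0.14 -0.15 -0.3 ]
side keeper_knob [([300.2, 306.7], 0.92)]
side stud_top [([211.9, 222.9], 0.94), ([384.3, 199.1], 0.91), ([312.6, 302.3], 0.85)]
side flat_mid [([397.4, 209.5], 0.79), ([331.4, 312.8], 0.75), ([231.2, 237.1], 0.67)]
side bar_face []
1.3 [[294.4 307.5]]
1.4 [[296.6 307.1]]
1.5 [[299.  306.8]]
{'stud': [312.8, 302.2], 'flat': [331.1, 312.9]}
stripe 39 [561.6 -77.1] disc angle -0.014
top keeper_knob [([407.2, 267.5], 0.45)]
top stud_top [([239.9, 168.2], 0.82), ([391.6, 254.2], 0.67), ([277.1, 339.5], 0.64)]
top flat_mid [([378.5, 240.8], 0.96), ([259.8, 328.7], 0.79), ([231.5, 159.0], 0.56), ([382.1, 259.5], 0.35)]
top bar_face [([384.3, 244.8], 0.93)]
1.3 [[410.7 268. ]]
1.4 [[410.3 266.2]]
1.5 [[410.1 264.3]]
{'stud': [392.7, 253.9], 'flat': [383.8, 241.9]}
stripe 18 [561.1 -73.7] disc angle -0.019
```

The keeper is at its stop. The disc angle reads about -0.016 rad against -0.018 for the bar, and the arm is clear, so I hand in.

```bash
python3 -c "
from bench import job; print(job.job_done())"
```

```text
the job is handed in; nothing more can be done
None
```

I turned the disc flush to the bar, pressed it home for over two seconds (finger reading 7.6–8 N along the push) and swung the keeper to its stop. The arm is clear and the job is handed in; no verdict came back, and the disc-to-bar force itself wasn't measured.

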